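Put the washed coffee percolator back together

TASK

The coffee percolator has been washed and taken apart; put it together again. Stand the pump stem in the pot, slide the coffee basket down over the stem onto its collar, lay the spreader plate on the basket and close the pot with its own lid, each part seated level. Leave the salt shaker, kitchen timer, coffee scoop and big saucepan lid where they are.

Things in the scene. Friction and masses are not known exactly. Their poses are not given: they have to be found in the camera images.
- pot: Steel percolator pot, empty, open, fixed, on a dark mat 4 mm thick. Origin: centre of underside, z up. 160 mm high, 128 mm across at the rim, mouth 120 mm clear, inner floor at 6 mm; the wall tapers in below 30 mm to a floor 81 mm across, centring the stem's foot. Wooden handle to +x (110 mm from the axis), short beak to -x (90 mm), both below the rim.
- stem: Aluminium pump stem standing upright on the mat, 140 mm high, 90 g. Origin: centre of underside, z up. Bell foot 74 mm across, 18 mm high; tube 10 mm in diameter; collar 44 mm across, top at 68 mm (the basket's seat), small cone on it to 78 mm; plain tube 78 to 130 mm (grasp here), then a tapered tip. Seated, its origin is 6 mm above the pot's.
- basket: Perforated aluminium cup, upright on the mat, 110 g. Origin: centre of underside, z up. 93 mm across, 55 mm high to the rim, 84 mm clear inside, floor 3 mm. An open tube in its middle, 24 mm outside, 18 mm inside, rises to 52 mm: grasp this (fingers inside the cup, open at most 48 mm); the stem goes up through it and the underside rests on the stem's collar.
- spreader: Flat perforated aluminium disc, 94 mm across, 3 mm thick, lying on the mat, 50 g. Origin: centre of underside, z up. In the middle a raised collar 25 mm in diameter, top at 17 mm (grasp it), with an 18 mm hole right through for the tip of the stem. Its underside lies on the basket's rim.
- lid: Percolator lid, steel, 136 mm across, round wooden knob, right way up on the mat, 130 g. Origin: centre of underside, z up. Plug below: 102 mm across tapering out to 110 mm, 8 mm high, enters the pot's mouth until the brim (underside at 8 mm) rests on the rim: origin then 152 mm above the pot's. Dome to 19 mm; knob 28 mm in diameter from 28 to 42 mm, top 46 mm.
- shaker: Salt shaker, 40 mm across, 63 mm high, glass with a metal cap, standing on the mat. Origin: centre of its underside. Not part of the job.
- timer: Kitchen timer, a round white disc 52 mm across, 37 mm high with a small grip bar on top, on the mat. Origin: centre of its underside. Not part of the job.
- scoop: Metal coffee scoop on the mat: cup 40 mm across and 30 mm high, its handle reaching 79 mm along its own +x. Origin: centre of the cup's underside. Not part of the job.
- pan_lid: Big saucepan lid, steel, 180 mm across, with a black bow handle 53 mm high, lying on the bare counter to the right of the mat. Origin: centre of its underside. Not part of the job: it does not belong to the percolator.
Not all that is in view belongs to the job. Of the things like the spreader, leave any that is purple; of the rest the smaller one is meant.

How it is judged (in metres and radians):
On the way, in this order (a step that is already met when the one before it is completed fails the run):
1. the stem stands in the pot (z of stem in the frame of pot between 0.0015 and 0.0105 m and horizontal distance between stem and pot below 0.009 m and angle between stem's own z axis and vertical below 0.08 rad), for 0.2 s.
2. the basket sits on the collar of the stem in the pot (all of step 1 and z of basket in the frame of stem between 0.0635 and 0.0725 m and horizontal distance between basket and stem below 0.009 m and angle between basket's own z axis and vertical below 0.08 rad), for 0.2 s.
3. the spreader lies on the basket (all of step 2 and z of spreader in the frame of basket between 0.0505 and 0.0595 m and horizontal distance between spreader and basket below 0.01 m and angle between spreader's own z axis and vertical below 0.08 rad), for 0.2 s.
4. the lid closes the pot (all of step 3 and z of lid in the frame of pot between 0.1475 and 0.1565 m and horizontal distance between lid and pot below 0.01 m and angle between lid's own z axis and vertical below 0.08 rad), for 0.2 s.
At the end, for the whole second after the job is handed in: Stem stands on the pot floor, basket on the stem collar, spreader on the basket rim, lid fully down on the pot rim: each within 4.5 mm of its seated height, centred on what carries it (stem and basket within 9 mm, spreader and lid 10 mm), level within 0.08 rad, released and at rest (all of step 4 and linear speed of each of stem, basket, spreader, lid below 0.02 m/s); the robot touches nothing.
It fails at once if the salt shaker is pushed or lifted from its place (more than 30 mm) or tipped over (distance of shaker from where it was at the start of the episode above 0.03 m or angle between shaker's own z axis and vertical above 0.5 rad).
It fails at once if the kitchen timer is pushed or lifted from its place (more than 30 mm) or tipped over (distance of timer from where it was at the start of the episode above 0.03 m or angle between timer's own z axis and vertical above 0.5 rad).
It fails at once if the coffee scoop is pushed or lifted from its place (more than 30 mm) or tipped over (distance of scoop from where it was at the start of the episode above 0.03 m or angle between scoop's own z axis and vertical above 0.5 rad).
It fails at once if the saucepan lid is pushed or lifted from its place (more than 30 mm) or tipped over (distance of pan_lid from where it was at the start of the episode above 0.03 m or angle between pan_lid's own z axis and vertical above 0.5 rad).
It also fails if it takes over 136 s, if anything falls off the work surface, if the arm or the gripper's body presses on something with over 40 N, if the wrist force passes 120 N, or if a joint passes its speed limit or range.

ROBOT

A 7-joint arm with a two-finger parallel gripper is mounted at the origin on the work surface. World frame = base frame: x ahead of the robot, y to its left, z up, the work surface at z = 0. Lengths are in mm, angles in rad, forces in N, time in s.
With the tool pointing down it reaches from about 425 to 975 mm from the base axis. Payload 16.7 kg.
Tool frame: the origin (TCP) lies at the very end of the fingers, on their centre line; the grasp point (between the pads) lies robot.pinch_z behind it (robot.pinch_z is the distance from the TCP to the grasp point, in mm); z points along the fingers, y is the line along which they close (so a half turn about z gives the same grasp; the last joint's range is limited). The gripper opens to 85 mm and grips with 20 to 120 N. Pads are 22 mm wide; open, the fingers measure 114 mm over their backs; the gripper's body (76 mm by 85 mm) begins 54 mm behind the grasp point. The pads swing forward as they close: fully open they stand 13 mm farther back than shut.
Start: joints at [-1.464, 0.426, 0.074, 1.606, -0.034, 1.111, -0.067], TCP at [171.448, 652.826, 231.302] pointing down, gripper open.
Joint ranges: [-2.85, 2.85], [-0.5, 2.14], [-1.23, 1.37], [0.21, 2.46], [-1.02, 4.16], [0.16, 2.05], [-2.73, 2.73]. Speed limits (rad/s): [1.89, 1.89, 2.39, 2.39, 3.01, 3.01, 3.01].

INTERFACE

Orientations are given as [roll, pitch, yaw] about the fixed x, y, z axes, in that order (R = Rz(yaw) Ry(pitch) Rx(roll)).
In Python, from cell import robot gives the robot as it stands.
- The arm moves only by the tool drive_tool, never from a script. Its arguments are lists of equal length, an entry for each row: "fingers": the opening, from 0 (shut) to 1 (fully open); "dp": the shift along the tool's x, y, z scaled (see below), a list of three; "yaw": the turn about the tool's z scaled (see below). In form: {"fingers": [fingers, ...], "dp": [[x, y, z], ...], "yaw": [yaw, ...]}. A call has exactly 5 rows; each row shifts and turns the commanded pose from where the row before left it, along the tool's axes as they then stand; what a row does not reach is not made up. The controller multiplies each number of a shift by 0.6 m and each number of a turn by 0.5 rad. A row lasts 1/12 s, in which the tool goes at most 41.7 mm and 7.16 degrees, less where a joint would pass 70% of its speed; a pose out of reach is approached as far as the arm can. A call with a number of a shift or a turn outside -1 to 1 is refused whole. A call with a gripper value outside its range is refused whole. The fingers move at their own pace and stop on an object; "newtons" is the grip in N (left out, the last holds). Time passes only in rows, so rows that do not move let the fingers close, or fill a call up. It gives the time, the measured TCP pose, the force, the opening and the grip force at its end, in the units of the state.
- robot.get_obs(): the state, without advancing time (a new reading comes with each control period).
- robot.get_image(name): name is "side" or "top"; returns a dict with "img" (480x640x3 uint8, red, green, blue), "camera_matrix" (3x3 intrinsics, pixels), "eye" and "rotation" of the camera in the world. Camera axes: x right, y up, looking along -z (the intrinsics and any distortion apply to the point x, -y, -z); pixel columns grow to the right and rows downward; lengths in mm; the calibration is good to about 2 mm. A picture is of the moment at which its call begins. There is no depth.
- robot.job_done(): hands the job in; it is judged then, once.
The state is a dict: "time_s": time; "joint_positions": joint angles; "joint_vel": joint speeds; "joint_torque": joint torques, N m; "eef_pos": TCP position; "eef_rot": TCP orientation; "contact_force": force on the tool from outside, world axes, zero at the start; "wrist_torque": the same for the moment, N m; "grip_width": finger opening in mm; "grasp_force": force on a finger pad.
Only numpy, scipy, OpenCV 4.12 (cv2) and the standard library are available. Lean on these libraries where they do the work, as an engineer would, in place of code of your own. Each camera call takes 0.05 s, during which the arm holds its last target. There are 200 camera calls.

## Working session

There is one attempt and no reset: what is moved stays moved. The work goes in short steps, Python scripts to look and compute and a tool call to move; the robot and the scene stay as the last step left them, time stands still between calls to the robot, and variables do not carry over. Pictures are saved under pics/ and viewed, at most 17 in all, crops included, and the job is handed in when it is done.

Besides the shell and the picture viewer there is one more tool, called after "Call:" as name([rows], argument=value, ...), one row to a line, values as JSON. drive_tool: Moves the arm, as the interface text tells. Shifts and turns lie within -1 to 1; 1 stands for 0.6 m of shift or 0.5 rad of turn. Its arguments: {"type":"object","properties":{"fingers":{"type":"array","items":{"type":"number"}},"dp":{"type":"array","items":{"type":"array","items":{"type":"number"}}},"yaw":{"type":"array","items":{"type":"number"}},"newtons":{"type":"number"}},"required":["fingers","dp","yaw"]}

```bash
ls; mkdir -p pics; cat > h.py <<'E'
from cell import robot
import cv2, numpy as np
def shot(n,f):
    d=robot.get_image(n); cv2.imwrite(f,d["img"][:,:,::-1]); return d
E
python3 - <<'E'
from h import *
for n in("top","side"):
    d=shot(n,f"pics/{n}0.png"); print(n,{k:np.round(v,3).tolist() for k,v in d.items() if k!="img"})
print(robot.get_obs(), robot.pinch_z)
E
```

```text
pics
top {'camera_matrix': [[582.092, 0.0, 314.853], [0.0, 582.092, 239.09], [0.0, 0.0, 1.0]], 'eye': [145.412, -107.436, 1408.838], 'rotation': [0.214, 0.0, -1.664]}
side {'camera_matrix': [[449.911, 0.0, 325.758], [0.0, 449.911, 236.465], [0.0, 0.0, 1.0]], 'eye': [159.345, -922.442, 875.898], 'rotation': [0.801, 0.002, -0.327]}
{'time_s': 0.1, 'joint_positions': array([-1.46348959,  0.42665627,  0.0738818 ,  1.60653807, -0.03408848,
        1.11078713, -0.06711482]), 'joint_vel': array([-1.61607769e-03, -4.72791372e-05, -1.15488981e-03, -3.01102258e-03,
        2.14128141e-04,  1.80544143e-04, -1.29905033e-04]), 'joint_torque': array([ 8.49313888e-03, -9.51538610e+01,  3.77148181e+00, -4.64405107e+01,
        1.97440147e-02,  6.57446755e-03,  5.54438202e-05]), 'eef_pos': array([171.39959856, 652.50375417, 230.69245904]), 'eef_rot': array([-3.14046824e+00,  1.00367534e-04,  2.88471858e+00]), 'contact_force': array([ 0.09080324, -0.21410355, -0.05779678]), 'wrist_torque': array([ 0.004382  ,  0.10767552, -0.01285587]), 'grasp_force': 0.0, 'grip_width': 85.46700383022528} 18.700000000000003
```

View pics/top0.png

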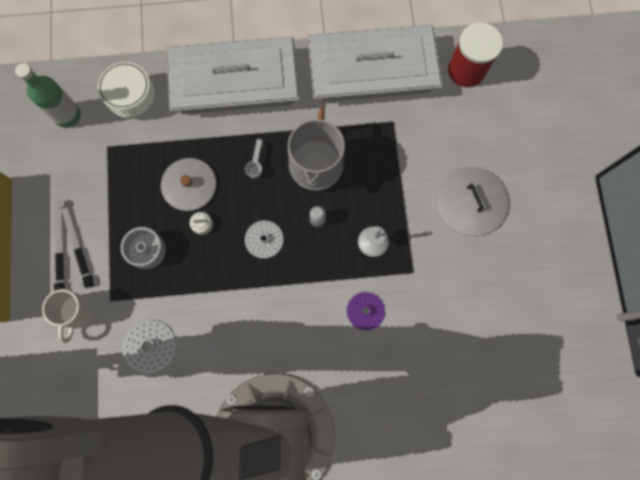

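View pics/side0.png

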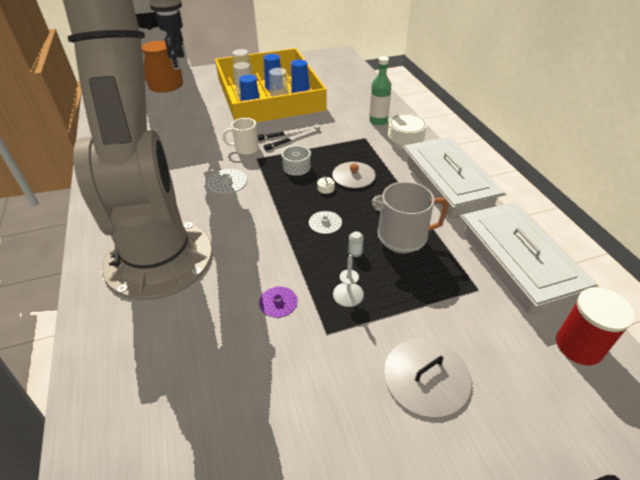

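The top image shows three discs that could be taken for the spreader: (264,239) pale, on the mat; (149,346) pale, on the counter; (366,310) purple. The pot is at (316,155), stem (373,240), basket (142,248) and lid (188,184). The distractors are the shaker (317,216), timer (201,222), scoop (254,168) and pan lid (473,201). I'll measure sizes and take a close crop.

```bash
cat >> h.py <<'E'
from scipy.spatial.transform import Rotation as R
def ray(d,px):
    K=np.array(d["camera_matrix"]); p=np.linalg.solve(K,[px[0],px[1],1.])
    return np.array(d["eye"]), R.from_euler("xyz",d["rotation"]).as_matrix()@np.array([p[0],-p[1],-p[2]])
def plane(d,px,z):
    e,v=ray(d,px); return e+v*(z-e[2])/v[2]
def proj(d,P):
    c=R.from_euler("xyz",d["rotation"]).as_matrix().T@(np.array(P,float)-d["eye"]); q=np.array(d["camera_matrix"])@[c[0],-c[1],-c[2]]; return q[:2]/q[2]
def cross(d1,p1,d2,p2):
    e1,v1=ray(d1,p1); e2,v2=ray(d2,p2)
    s=np.linalg.lstsq(np.c_[v1,-v2],e2-e1,rcond=None)[0]
    a,b=e1+v1*s[0],e2+v2*s[1]; return (a+b)/2,np.linalg.norm(a-b)
E
python3 - <<'E'
from h import *
t=robot.get_image("top"); s=robot.get_image("side")
im=t["img"][:,:,::-1].copy()
g=cv2.cvtColor(im,cv2.COLOR_BGR2GRAY)
m=(g>60).astype(np.uint8)
mat=np.zeros_like(m); cv2.fillPoly(mat,[np.array([[112,150],[392,126],[408,270],[114,296]])],1)
n,l,st,c=cv2.connectedComponentsWithStats(cv2.morphologyEx(m*mat,cv2.MORPH_CLOSE,np.ones((5,5))))
for i in range(1,n):
    if st[i,4]>60:
        k=max(cv2.findContours((l==i).astype(np.uint8),0,1)[0],key=len)
        e=cv2.fitEllipse(cv2.convexHull(k)); p=plane(t,e[0],4); print(st[i].tolist(),np.round(e[0],1),np.round(e[1],1),p.round(1))
print("z4 scale",proj(t,[500,0,4])-proj(t,[500,100,4]), "base",proj(t,[0,0,0]),proj(s,[0,0,0]))
a=cv2.resize(im[110:310,100:420],(800,500),interpolation=cv2.INTER_CUBIC);cv2.imwrite("pics/tc.png",a)
b=cv2.resize(s["img"][130:340,200:480,::-1],(800,600),interpolation=cv2.INTER_CUBIC);cv2.imwrite("pics/sc.png",b)
# big grey disc
for a_,b_,z in(((123,346),(175,346),0),((244.5,239),(284,239),6)):
    print(np.linalg.norm(plane(t,a_,z)-plane(t,b_,z)))
E
```

```text
[287, 131, 58, 60, 2903] [315.3 154.8] [60.8 70.5] [ 668.1 -157.4    4. ]
[244, 138, 19, 41, 434] [255.5 158.6] [21.1 40.9] [672.3  -4.8   4. ]
[160, 157, 56, 78, 2913] [191.1 194.6] [58.8 79.4] [592.2 163.    4. ]
[309, 205, 17, 22, 294] [316.5 215.6] [17.1 21.3] [ 508.5 -145.4    4. ]
[244, 219, 40, 40, 1262] [263.5 239. ] [39.3 40.4] [461.4  -9.6   4. ]
[357, 225, 32, 33, 814] [372.7 241. ] [31.6 32.4] [ 431.1 -277.3    4. ]
[120, 226, 45, 43, 1504] [141.7 247.5] [42.1 45.1] [468.  290.7   4. ]
z4 scale [40.22043381 -3.66061617] base [274.49232344 434.13879429] [158.87945722 258.05736767]
123.85972384425271
97.42022252514037
```

View pics/tc.png

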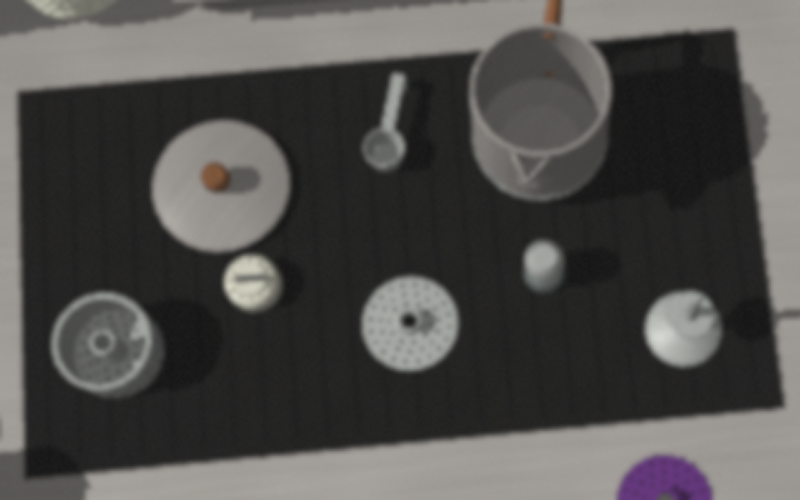

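View pics/sc.png

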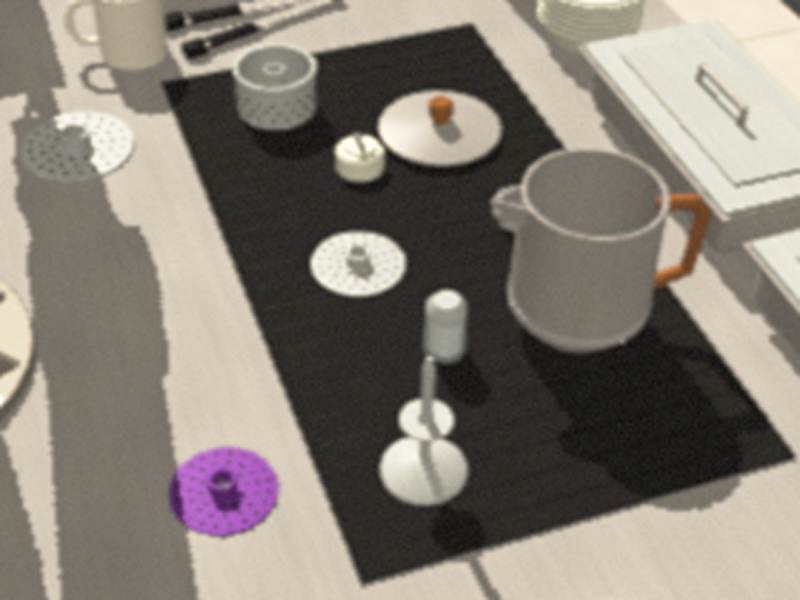

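The chosen spreader at (264,239) measures 97 mm across, blur included, and the rejected disc at (149,346) measures 124 mm. Spreader confirmed in the crop as the small pale disc at crop (409,323). Next I'll locate all the parts precisely.

```bash
cat >> h.py <<'E'
from scipy.optimize import least_squares
def circ(d,box,z,thr,rad,lo=0,poly=None,inv=False):
    """bright blob in box -> hull lifted to plane z -> robust circle fit"""
    x0,y0,x1,y1=box; g=cv2.cvtColor(d["img"],cv2.COLOR_RGB2GRAY)[y0:y1,x0:x1]
    g=cv2.resize(g,None,fx=4,fy=4,interpolation=cv2.INTER_CUBIC)
    m=cv2.morphologyEx((g>thr).astype(np.uint8),cv2.MORPH_CLOSE,np.ones((13,13)))
    k=max(cv2.findContours(m,0,1)[0],key=cv2.contourArea); h=k[:,0].astype(float)
    px=(h+.5)/4-.5+[x0,y0]
    P=np.array([plane(d,p,z)[:2] for p in px])
    r=least_squares(lambda q:np.hypot(*(P-q[:2]).T)-rad-q[2],[*P.mean(0),0],loss="soft_l1",f_scale=1.)
    return r.x.round(1), np.abs(r.fun).mean().round(1)
E
python3 - <<'E'
from h import *
t=robot.get_image("top"); s=robot.get_image("side")
print("spr",circ(t,(236,212,292,266),7,90,47),circ(s,(300,200,348,240),7,90,47))
print("lid",circ(t,(155,152,222,212),13,85,68),circ(s,(330,158,380,192),13,85,68))
print("lidfoot")
print("stem foot T",circ(t,(350,220,400,262),6,90,37))
print("stem foot S",circ(s,(328,281,368,310),6,90,37))
print("stem collar S",circ(s,(336,268,362,284),72,90,22))
print("basket rim T",circ(t,(112,220,172,275),59,70,46.5))
print("shaker",circ(t,(305,200,330,230),60,80,20))
def cen(d,box,lo,hi):
    x0,y0,x1,y1=box; h=cv2.cvtColor(d["img"],cv2.COLOR_RGB2HSV)[y0:y1,x0:x1]
    m=cv2.inRange(h,lo,hi); M=cv2.moments(m,True); return (M["m10"]/M["m00"]+x0,M["m01"]/M["m00"]+y0)
kt=cen(t,(170,165,205,195),(0,100,60),(20,255,255)); ks=cen(s,(335,155,375,185),(0,100,60),(20,255,255))
print("knob",kt,ks,cross(t,kt,s,ks),plane(t,kt,45))
for n,a,b in(("tube",(100+101/2.5,110+341/2.5),(200+274*.35,130+69*.35)),("potrim",(316.2,146.5),(408,198)),("basketrim",(141.4,246.2),(200+275*.35,130+69*.35)),("sprhole",(100+409/2.5,110+320/2.5),(325.3,216.5)),("tip",(100+712/2.5,110+302/2.5),(350.5,254.5))):
    print(n,cross(t,a,s,b))
# pot outline crops at high zoom
a=cv2.resize(t["img"][115:195,280:350,::-1],(525,600),interpolation=cv2.INTER_CUBIC)
b=cv2.resize(t["img"][220:262,350:392,::-1],(275,275),interpolation=cv2.INTER_CUBIC)
c=cv2.resize(t["img"][222:272,115:165,::-1],(275,275),interpolation=cv2.INTER_CUBIC)
o=np.zeros((600,800,3),np.uint8);o[:,:525]=a;o[:275,525:]=b;o[300:575,525:]=c;cv2.imwrite("pics/z.png",o)
E
```

```text
spr (array([461. ,  -9.7,   0.9]), np.float64(0.2)) (array([463.2, -13.3,   2.6]), np.float64(0.4))
lid (array([618.2, 168.6,   1. ]), np.float64(0.5)) (array([619.3, 167.2,   4.2]), np.float64(6.0))
lidfoot
stem foot T (array([ 430.6, -276.4,    0.6]), np.float64(0.8))
stem foot S (array([ 432.8, -279. ,    2.5]), np.float64(1.3))
stem collar S (array([ 432.2, -280. ,    2.6]), np.float64(1.6))
basket rim T (array([457.4, 276.9,   3.9]), np.float64(1.6))
shaker (array([ 495.4, -143.6,    1.3]), np.float64(2.0))
knob (185.63636363636363, 180.45454545454547) (353.8813559322034, 167.96610169491527) (array([621.37116885, 168.81214631,  33.978592  ]), np.float64(2.240166210707637)) [616.39921553 166.72850901  45.        ]
tube (array([461.81413017, 280.55363688,  50.10704811]), np.float64(2.8886056350987808))
potrim (array([ 633.09723623, -156.44042608,  158.15016832]), np.float64(5.080374870961304))
basketrim (array([461.97097367, 277.66741602,  51.80267814]), np.float64(3.4493757813838175))
sprhole (array([462.21624496, -11.60981073,  23.83756929]), np.float64(5.719104818188048))
tip (array([ 425.56421423, -289.31656779,  154.53988016]), np.float64(9.20914083978304))
```

View pics/z.png

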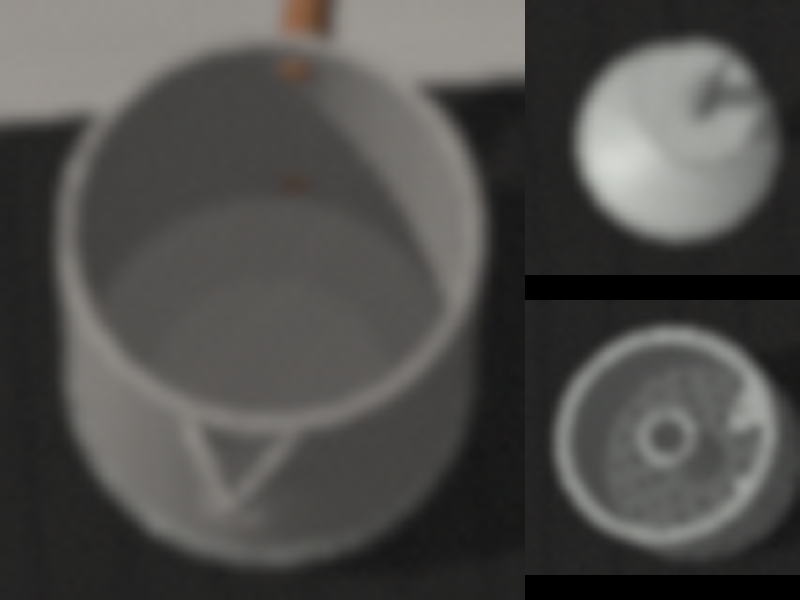

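The zoom shows the pot rim ellipse centred at about top pixel (315.7,146.1), and the basket tube mouth at (140.0,246.5) with its rim at (140.1,246.1). The stem foot is at about (373,241).

```bash
python3 - <<'E'
from h import *
t=robot.get_image("top"); s=robot.get_image("side")
print("pot",plane(t,(315.7,146.1),164),plane(s,(407.6,197.6),164))
print("tube",plane(t,(140.0,246.5),56),plane(s,(295.6,153.8),56)); print("rim",plane(t,(140.1,246.1),59),plane(s,(296,153.8),59))
print("knob",plane(t,(185.64,180.45),39),plane(s,(353.9,168),39))
print("stemtip side",plane(s,(350.2,254.7),144))
p=robot.get_obs();print(p["eef_pos"],p["eef_rot"],proj(t,p["eef_pos"]),proj(s,p["eef_pos"]))
y=p["eef_rot"][2];X=np.array([np.cos(y),np.sin(y)]);Y=np.array([np.sin(y),-np.cos(y)])
d=np.array([431.7,-277.7])-p["eef_pos"][:2];print("tool dx,dy to stem",X@d/600,Y@d/600)
E
```

```text
pot [ 629.23756014 -154.56617515  164.        ] [ 631.87652026 -160.53950314  164.        ]
tube [458.82216359 279.90640266  56.        ] [460.7921763 274.4544731  56.       ]
rim [459.0727521  278.78288216  59.        ] [460.90772392 269.65606476  59.        ]
knob [618.48212633 167.92519682  39.        ] [619.82964306 162.33563248  39.        ]
stemtip side [ 433.49495298 -280.15892173  144.        ]
[171.41606279 652.78490394 231.20494444] [-3.14138769e+00 -3.61028860e-05  2.88479074e+00] [-72.32387402 389.06243456] [179.98344194  66.10631707]
tool dx,dy to stem -0.813468500307332 -1.3897708884585434
```

Call:
drive_tool([
  [0, 0, -0.05],
  [0, 0, -0.05],
  [0, 0, -0.05],
  [-0.05, -0.04, 0],
  [-0.05, -0.04, 0],
], fingers=[0.4, 0.4, 0.4, 0.4, 0.4], yaw=[-0.1712, -0.1712, -0.1712, 0, 0], newtons=40)

```text
time_s: 0.82
eef_pos: [230.4, 605.9, 323.0]
eef_rot: [3.138, 0.0, -3.137]
contact_force: [2.2, 0.2, -1.0]
grip_width: 34.1
grasp_force: 0.0
```

```bash
python3 -c "
from h import *
o=robot.get_obs();print(o['joint_positions'].round(2),o['eef_pos'].round(1),o['eef_rot'].round(3),o['grip_width'])"
```

```text
[-1.35  0.32  0.05  1.56 -0.02  1.26  0.28] [230.4 605.9 323. ] [ 3.138  0.    -3.137] 34.149412236445855
```

Call:
drive_tool([
  [-0.042, -0.05, 0],
  [-0.042, -0.05, 0],
  [-0.042, -0.05, 0],
  [-0.042, -0.05, 0],
  [-0.042, -0.05, 0],
], fingers=[0.4, 0.4, 0.4, 0.4, 0.4], yaw=[0, 0, 0, 0, 0])

```text
time_s: 1.23
eef_pos: [358.4, 453.1, 321.5]
eef_rot: [3.141, 0.0, 3.142]
contact_force: [0.6, 0.8, -0.1]
grip_width: 33.9
grasp_force: 0.0
```

Call:
drive_tool([
  [-0.042, -0.05, 0],
  [-0.042, -0.05, 0],
  [-0.042, -0.05, 0],
  [-0.042, -0.05, 0],
  [-0.042, -0.05, 0],
], fingers=[0.4, 0.4, 0.4, 0.4, 0.4], yaw=[0, 0, 0, 0, 0])

```text
time_s: 1.65
eef_pos: [484.4, 303.1, 321.7]
eef_rot: [3.141, 0.0, 3.142]
contact_force: [1.1, 0.4, 1.0]
grip_width: 34.1
grasp_force: 0.0
```

Call:
drive_tool([
  [0, -0.055, 0],
  [0, -0.055, 0],
  [0, -0.055, 0],
  [0, -0.055, 0],
  [0, -0.055, 0],
], fingers=[0.4, 0.4, 0.4, 0.4, 0.4], yaw=[0, 0, 0, 0, 0])

```text
time_s: 2.07
eef_pos: [483.2, 138.1, 321.4]
eef_rot: [3.141, 0.0, 3.141]
contact_force: [0.7, -0.2, 1.0]
grip_width: 33.9
grasp_force: 0.0
```

Call:
drive_tool([
  [0, -0.055, 0],
  [0, -0.055, 0],
  [0, -0.055, 0],
  [0, -0.055, 0],
  [0, -0.055, 0],
], fingers=[0.4, 0.4, 0.4, 0.4, 0.4], yaw=[0, 0, 0, 0, 0])

```text
time_s: 2.48
eef_pos: [483.0, -26.8, 321.5]
eef_rot: [3.141, 0.0, 3.142]
contact_force: [2.2, 0.5, -0.4]
grip_width: 34.4
grasp_force: 0.0
```

Call:
drive_tool([
  [0.0085, -0.042, 0],
  [0.0085, -0.042, 0],
  [0.0085, -0.042, 0],
  [0.0085, -0.042, 0],
  [0.0085, -0.042, 0],
], fingers=[0.4, 0.4, 0.4, 0.4, 0.4], yaw=[0, 0, 0, 0, 0])

```text
time_s: 2.9
eef_pos: [457.4, -152.4, 321.5]
eef_rot: [3.141, 0.0, 3.141]
contact_force: [0.1, 0.1, 0.8]
grip_width: 34.1
grasp_force: 0.0
```

Call:
drive_tool([
  [0.0085, -0.042, 0],
  [0.0085, -0.042, 0],
  [0.0085, -0.042, 0],
  [0.0085, -0.041, 0],
  [0.0085, -0.041, 0],
], fingers=[0.4, 0.4, 0.4, 0.4, 0.4], yaw=[0, 0, 0, 0, 0])

```text
time_s: 3.32
eef_pos: [431.9, -277.2, 321.6]
eef_rot: [3.141, 0.001, -3.142]
contact_force: [0.8, -0.2, 0.1]
grip_width: 34.1
grasp_force: 0.0
```

Call:
drive_tool([
  [0, 0, 0.055],
  [0, 0, 0.055],
  [0, 0, 0.055],
  [0, 0, 0.055],
  [0, 0, 0.04],
], fingers=[0.4, 0.4, 0.4, 0.4, 0.4], yaw=[0, 0, 0, 0, 0])

```text
time_s: 3.73
eef_pos: [431.6, -275.6, 163.0]
eef_rot: [3.141, -0.001, 3.141]
contact_force: [0.4, -0.3, -0.6]
grip_width: 34.0
grasp_force: 0.0
```

```bash
python3 -c "
from h import *
s=robot.get_image('side');t=robot.get_image('top')
o=robot.get_obs();print(o['eef_pos'],o['joint_positions'].round(2),proj(s,o['eef_pos']),proj(t,o['eef_pos']))
a=cv2.resize(s['img'][200:320,290:410,::-1],(600,600),interpolation=cv2.INTER_CUBIC);cv2.imwrite('pics/a1.png',a)"
```

```text
[ 430.53931996 -275.11359313  162.49386605] [-0.18  0.3   0.74  2.07 -0.26  0.87  2.28] [348.43591498 247.70896948] [378.67050978 226.28980463]
```

View pics/a1.png

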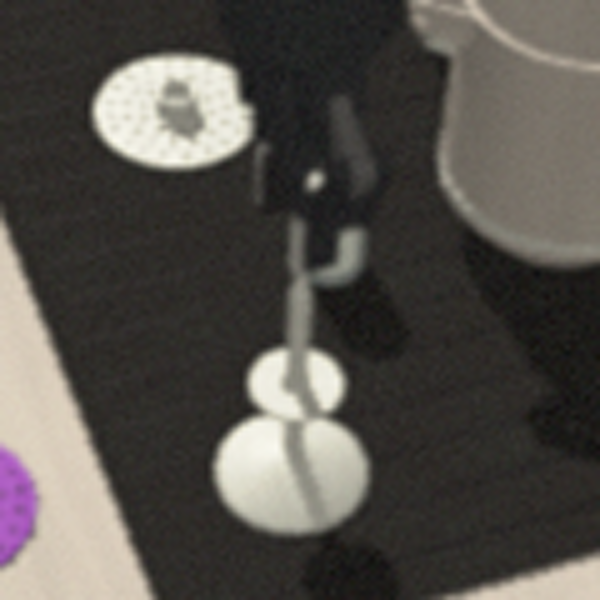

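The crop shows the stem tube entering between the fingers at crop (298,260), well inside the opening. I'll nudge the tool a little and go down to grasp.

Call:
drive_tool([
  [-0.003, -0.003, 0.022],
  [0, 0, 0.022],
  [0, 0, 0.022],
  [0, 0, 0.022],
  [0, 0, 0.022],
], fingers=[0.4, 0.4, 0.4, 0.4, 0.4], yaw=[0, 0, 0, 0, 0])

```text
time_s: 4.25
eef_pos: [435.4, -278.2, 100.6]
eef_rot: [-3.141, 0.002, -3.141]
contact_force: [0.0, 0.2, -0.9]
grip_width: 33.9
grasp_force: 0.0
```

Call:
drive_tool([
  [0, 0, 0],
  [0, 0, 0],
  [0, 0, 0],
  [0, 0, 0],
  [0, 0, 0],
], fingers=[0.4, 0, 0, 0, 0], yaw=[0, 0, 0, 0, 0])

```text
time_s: 4.67
eef_pos: [434.7, -277.9, 100.3]
eef_rot: [-3.141, 0.001, -3.141]
contact_force: [-0.2, -0.3, -0.1]
grip_width: 8.9
grasp_force: 38.9
```

Call:
drive_tool([
  [0, 0, 0],
  [0, 0, 0],
  [0, 0, -0.005],
  [0, 0, -0.01],
  [0, 0, -0.02],
], fingers=[0, 0, 0, 0, 0], yaw=[0, 0, 0, 0, 0])

```text
time_s: 5.08
eef_pos: [433.6, -277.6, 120.4]
eef_rot: [3.141, -0.002, 3.141]
contact_force: [0.2, -0.2, -1.0]
grip_width: 9.1
grasp_force: 39.1
```

Call:
drive_tool([
  [0, 0, -0.055],
  [0, 0, -0.055],
  [0, 0, -0.055],
  [0, 0, -0.055],
  [0, 0, -0.055],
], fingers=[0, 0, 0, 0, 0], yaw=[0, 0, 0, 0, 0])

```text
time_s: 5.5
eef_pos: [433.4, -278.1, 287.9]
eef_rot: [-3.141, 0.0, 3.141]
contact_force: [1.4, 0.1, -1.4]
grip_width: 8.9
grasp_force: 39.0
```

Call:
drive_tool([
  [-0.033, 0.02, 0],
  [-0.033, 0.02, 0],
  [-0.033, 0.02, 0],
  [-0.033, 0.02, 0],
  [-0.033, 0.02, 0],
], fingers=[0, 0, 0, 0, 0], yaw=[0, 0, 0, 0, 0])

```text
time_s: 5.92
eef_pos: [533.8, -217.2, 286.5]
eef_rot: [-3.142, 0.001, 3.141]
contact_force: [1.5, 0.3, -0.5]
grip_width: 9.0
grasp_force: 39.2
```

Call:
drive_tool([
  [-0.033, 0.02, 0],
  [-0.033, 0.02, 0],
  [-0.033, 0.02, 0],
  [-0.033, 0.02, 0],
  [-0.033, 0.02, 0],
], fingers=[0, 0, 0, 0, 0], yaw=[0, 0, 0, 0, 0])

```text
time_s: 6.33
eef_pos: [632.8, -157.2, 286.5]
eef_rot: [-3.141, 0.0, 3.141]
contact_force: [0.8, 0.3, -0.1]
grip_width: 8.9
grasp_force: 39.2
```

Call:
drive_tool([
  [0, 0, 0],
  [0, 0, 0],
  [0, 0, 0],
  [0, 0, 0],
  [0, 0, 0],
], fingers=[0, 0, 0, 0, 0], yaw=[0, 0, 0, 0, 0])

```text
time_s: 6.75
eef_pos: [631.6, -158.5, 285.9]
eef_rot: [3.142, 0.0, 3.14]
contact_force: [-0.7, -0.8, -1.1]
grip_width: 8.7
grasp_force: 39.1
```

```bash
python3 -c "
from h import *
s=robot.get_image('side');t=robot.get_image('top')
o=robot.get_obs();print(o['eef_pos'],o['joint_positions'].round(2))
a=cv2.resize(s['img'][80:260,310:490,::-1],(600,600),interpolation=cv2.INTER_CUBIC);cv2.imwrite('pics/a2.png',a)"
```

```text
[ 631.78225985 -158.24579201  285.74342282] [-0.37  0.41  0.7   1.63 -0.28  1.21  1.97]
```

View pics/a2.png

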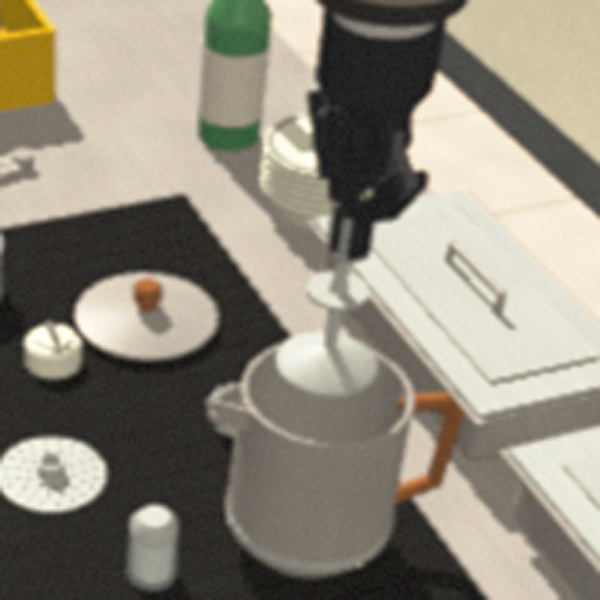

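The stem hangs upright, with its foot centred over the pot mouth at crop (326,365). Next I lower it.

Call:
drive_tool([
  [0, 0, 0.03],
  [0, 0, 0.03],
  [0, 0, 0.03],
  [0, 0, 0.03],
  [0, 0, 0.03],
], fingers=[0, 0, 0, 0, 0], yaw=[0, 0, 0, 0, 0])

```text
time_s: 7.27
eef_pos: [631.9, -158.0, 194.7]
eef_rot: [3.142, 0.0, 3.141]
contact_force: [-0.7, -1.5, -1.4]
grip_width: 8.7
grasp_force: 39.1
```

Call:
drive_tool([
  [0, 0, 0.028],
  [0, 0, 0.028],
  [0, 0, 0.028],
  [0, 0, 0.028],
  [0, 0, 0.02],
], fingers=[0, 0, 0, 0, 0], yaw=[0, 0, 0, 0, 0])

```text
time_s: 7.68
eef_pos: [631.6, -157.8, 114.9]
eef_rot: [3.141, -0.001, 3.141]
contact_force: [-0.3, -0.4, 0.2]
grip_width: 8.2
grasp_force: 39.1
```

Call:
drive_tool([
  [0, 0, 0.003],
  [0, 0, 0.003],
  [0, 0, 0.003],
  [0, 0, 0.003],
  [0, 0, 0],
], fingers=[0, 0, 0, 0, 0], yaw=[0, 0, 0, 0, 0])

```text
time_s: 8.1
eef_pos: [632.5, -157.8, 109.3]
eef_rot: [-3.142, 0.001, -3.142]
contact_force: [-0.8, 0.3, -1.1]
grip_width: 8.8
grasp_force: 39.1
```

Call:
drive_tool([
  [0, 0, 0.002],
  [0, 0, 0.002],
  [0, 0, 0.0015],
  [0, 0, 0],
  [0, 0, 0],
], fingers=[0, 0, 0, 0, 0], yaw=[0, 0, 0, 0, 0])

```text
time_s: 8.52
eef_pos: [632.4, -158.1, 106.2]
eef_rot: [-3.142, 0.001, 3.141]
contact_force: [-2.3, 0.5, 6.7]
grip_width: 8.8
grasp_force: 39.9
```

Call:
drive_tool([
  [0, 0, 0],
  [0, 0, 0],
  [0, 0, 0],
  [0, 0, 0],
  [0, 0, 0],
], fingers=[0.3, 0.3, 0.3, 0.3, 0.3], yaw=[0, 0, 0, 0, 0])

```text
time_s: 8.93
eef_pos: [632.2, -157.8, 105.5]
eef_rot: [-3.142, -0.0, 3.142]
contact_force: [0.2, 0.5, 0.0]
grip_width: 25.7
grasp_force: 0.0
```

Call:
drive_tool([
  [0, 0, -0.02],
  [0, 0, -0.04],
  [0, 0, -0.06],
  [0, 0, -0.06],
  [0, 0, -0.06],
], fingers=[0.3, 0.3, 0.3, 0.3, 0.3], yaw=[0, 0, 0, 0, 0])

```text
time_s: 9.35
eef_pos: [631.8, -158.1, 252.1]
eef_rot: [-3.141, -0.0, 3.141]
contact_force: [1.1, 0.3, -0.8]
grip_width: 26.0
grasp_force: 0.0
```

Call:
drive_tool([
  [0.02, 0.05, -0.03],
  [0.02, 0.055, -0.03],
  [0.02, 0.055, 0],
  [0.02, 0.055, 0],
  [0.02, 0.055, 0],
], fingers=[0.4, 0.4, 0.4, 0.4, 0.4], yaw=[0, 0, 0, 0, 0])

```text
time_s: 9.77
eef_pos: [571.5, 5.3, 286.8]
eef_rot: [3.141, 0.001, 3.141]
contact_force: [0.1, 0.9, 0.6]
grip_width: 33.9
grasp_force: 0.0
```

Call:
drive_tool([
  [0.035, 0.058, 0],
  [0.035, 0.058, 0],
  [0.035, 0.058, 0],
  [0.035, 0.058, 0],
  [0.035, 0.058, 0],
], fingers=[0.4, 0.4, 0.4, 0.4, 0.4], yaw=[0, 0, 0, 0, 0])

```text
time_s: 10.18
eef_pos: [466.0, 179.3, 286.6]
eef_rot: [3.141, 0.001, 3.141]
contact_force: [1.8, 0.9, -0.2]
grip_width: 34.1
grasp_force: 0.0
```

```bash
python3 -c "
from h import *
s=robot.get_image('side');t=robot.get_image('top')
o=robot.get_obs();print(o['eef_pos'],o['joint_positions'].round(2))
a=cv2.resize(t['img'][115:195,280:350,::-1],(525,600),interpolation=cv2.INTER_CUBIC)
b=cv2.resize(s['img'][170:260,370:450,::-1],(266,300),interpolation=cv2.INTER_CUBIC)
c=np.zeros((600,800,3),np.uint8);c[:,:525]=a;c[:300,525:791]=b;cv2.imwrite('pics/a3.png',c)"
```

```text
[464.23791689 183.46243188 286.33402553] [-1.03  0.08  0.56  1.95 -0.05  1.13  1.13]
```

View pics/a3.png

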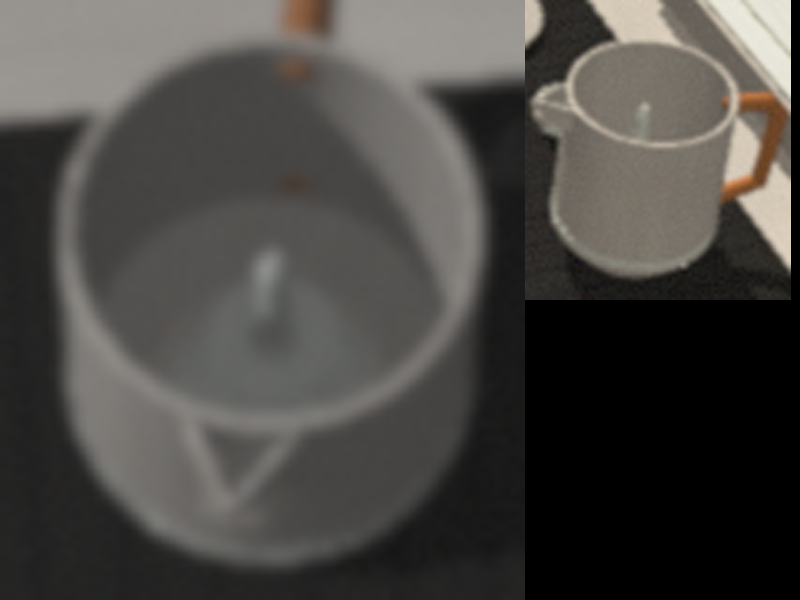

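The stem stands in the pot, with its tip at top pixel (315.6,147.9) and side pixel (405.2,200.6).

```bash
python3 -c "
from h import *
s=robot.get_image('side');t=robot.get_image('top')
print(plane(t,(315.6,147.9),150),plane(s,(405.2,200.6),150))
print('foot', circ(t,(350,220,400,262),6,90,37)[0] if 0 else '')
print(circ(s,(280,145,315,180),59,60,46.5))"
```

```text
[ 630.3478973  -154.45851124  150.        ] [ 630.12444806 -154.39820235  150.        ]
foot 
(array([455.7, 246.3,  32.6]), np.float64(12.3))
```

Call:
drive_tool([
  [0.002, 0.039, 0],
  [0.002, 0.039, 0],
  [0.002, 0.039, 0.03],
  [0.001, 0.039, 0.05],
  [0, 0, 0.05],
], fingers=[0.45, 0.45, 0.45, 0.45, 0.45], yaw=[0, 0, 0, 0, 0])

```text
time_s: 10.8
eef_pos: [463.8, 275.4, 207.5]
eef_rot: [3.139, 0.002, -3.139]
contact_force: [-0.4, 1.8, 0.0]
grip_width: 38.7
grasp_force: 0.0
```

Call:
drive_tool([
  [0, 0, 0.05],
  [0, 0, 0.05],
  [0, 0, 0],
  [0, 0, 0],
  [0, 0, 0],
], fingers=[0.45, 0.45, 0.45, 0.45, 0.45], yaw=[0, 0, 0, 0, 0])

```text
time_s: 11.22
eef_pos: [464.4, 271.4, 149.3]
eef_rot: [3.141, 0.001, 3.14]
contact_force: [-0.7, -0.4, 0.2]
grip_width: 38.2
grasp_force: 0.0
```

```bash
python3 -c "
from h import *
s=robot.get_image('side')
o=robot.get_obs();print(o['eef_pos'],o['grip_width'])
a=cv2.resize(s['img'][90:190,250:350,::-1],(500,500),interpolation=cv2.INTER_CUBIC);cv2.imwrite('pics/a4.png',a)"
```

```text
[464.40356616 271.82187333 149.65152885] 38.02616735754593
```

View pics/a4.png

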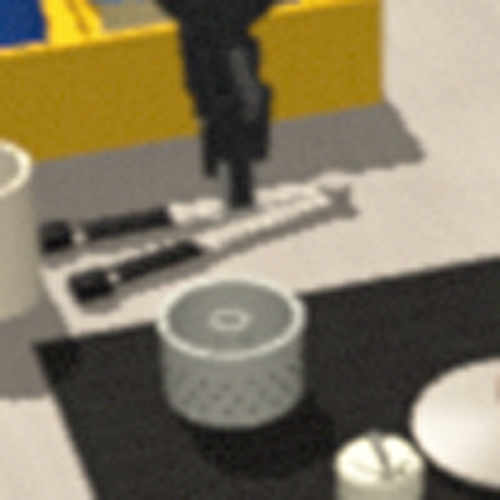

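The basket is untouched, with its tube at side pixel (295.7,153.7) and the fingers above it. I correct the offset and go down.

Call:
drive_tool([
  [0.0035, 0.005, 0.02],
  [0.0035, 0.0045, 0.03],
  [0, 0, 0.04],
  [0, 0, 0.03],
  [0, 0, 0],
], fingers=[0.45, 0.45, 0.45, 0.45, 0.45], yaw=[0, 0, 0, 0, 0])

```text
time_s: 11.68
eef_pos: [458.4, 277.3, 74.7]
eef_rot: [-3.141, -0.001, -3.141]
contact_force: [-0.7, -0.8, -1.0]
grip_width: 38.8
grasp_force: 0.0
```

Call:
drive_tool([
  [0, 0, 0.02],
  [0, 0, 0.02],
  [0, 0, 0.02],
  [0, 0, 0.02],
  [0, 0, 0.009],
], fingers=[0.45, 0.45, 0.45, 0.45, 0.45], yaw=[0, 0, 0, 0, 0])

```text
time_s: 12.1
eef_pos: [458.3, 277.3, 20.7]
eef_rot: [-3.141, -0.001, -3.142]
contact_force: [-0.2, 0.1, -0.4]
grip_width: 38.1
grasp_force: 0.0
```

Call:
drive_tool([
  [0, 0, 0],
  [0, 0, 0],
  [0, 0, 0],
  [0, 0, 0],
  [0, 0, 0],
], fingers=[0.45, 0, 0, 0, 0], yaw=[0, 0, 0, 0, 0])

```text
time_s: 12.52
eef_pos: [459.0, 277.7, 22.6]
eef_rot: [3.141, 0.0, -3.142]
contact_force: [0.0, 0.1, -1.4]
grip_width: 23.3
grasp_force: 39.2
```

Call:
drive_tool([
  [0, 0, -0.02],
  [0, 0, -0.055],
  [0, 0, -0.06],
  [0, 0, -0.06],
  [0, 0, -0.06],
], fingers=[0, 0, 0, 0, 0], yaw=[0, 0, 0, 0, 0])

```text
time_s: 12.93
eef_pos: [458.6, 276.9, 177.8]
eef_rot: [-3.142, 0.0, 3.141]
contact_force: [0.1, 1.3, -1.5]
grip_width: 23.4
grasp_force: 39.5
```

Call:
drive_tool([
  [0, 0, -0.06],
  [-0.019, -0.03, -0.04],
  [-0.019, -0.048, 0],
  [-0.019, -0.048, 0],
  [-0.019, -0.048, 0],
], fingers=[0, 0, 0, 0, 0], yaw=[0, 0, 0, 0, 0])

```text
time_s: 13.35
eef_pos: [504.7, 171.9, 236.8]
eef_rot: [3.14, 0.001, -3.141]
contact_force: [0.6, -0.3, -1.7]
grip_width: 23.2
grasp_force: 39.5
```

Call:
drive_tool([
  [-0.019, -0.05, 0],
  [-0.019, -0.05, 0],
  [-0.019, -0.05, 0],
  [-0.019, -0.05, 0],
  [-0.019, -0.05, 0],
], fingers=[0, 0, 0, 0, 0], yaw=[0, 0, 0, 0, 0])

```text
time_s: 13.77
eef_pos: [561.5, 21.4, 236.4]
eef_rot: [3.141, 0.001, 3.141]
contact_force: [1.2, 1.3, -0.9]
grip_width: 23.4
grasp_force: 39.5
```

Call:
drive_tool([
  [-0.019, -0.05, 0],
  [-0.019, -0.05, 0],
  [-0.019, -0.05, 0],
  [-0.019, -0.05, 0],
  [-0.019, -0.04, 0],
], fingers=[0, 0, 0, 0, 0], yaw=[0, 0, 0, 0, 0])

```text
time_s: 14.18
eef_pos: [618.3, -123.6, 236.4]
eef_rot: [-3.141, 0.001, 3.14]
contact_force: [0.2, 0.2, -1.3]
grip_width: 23.3
grasp_force: 39.5
```

Call:
drive_tool([
  [0, -0.02, 0],
  [0, 0, 0],
  [0, 0, 0],
  [0, 0, 0],
  [0, 0, 0],
], fingers=[0, 0, 0, 0, 0], yaw=[0, 0, 0, 0, 0])

```text
time_s: 14.6
eef_pos: [618.3, -131.3, 235.5]
eef_rot: [3.141, 0.0, -3.14]
contact_force: [0.6, 0.3, -0.8]
grip_width: 23.0
grasp_force: 39.6
```

Call:
drive_tool([
  [-0.0096, -0.0214, 0],
  [-0.0096, -0.0214, 0],
  [0, 0, 0],
  [0, 0, 0],
  [0, 0, 0],
], fingers=[0, 0, 0, 0, 0], yaw=[0, 0, 0, 0, 0])

```text
time_s: 15.02
eef_pos: [629.8, -157.3, 235.2]
eef_rot: [3.141, -0.0, -3.141]
contact_force: [0.1, 0.1, -1.9]
grip_width: 23.4
grasp_force: 39.6
```

```bash
python3 -c "
from h import *
s=robot.get_image('side');t=robot.get_image('top')
o=robot.get_obs();print(o['eef_pos'],o['joint_positions'].round(2))
a=cv2.resize(s['img'][130:260,350:480,::-1],(500,500),interpolation=cv2.INTER_CUBIC)
b=cv2.resize(t['img'][100:200,270:370,::-1],(300,300),interpolation=cv2.INTER_CUBIC)
c=np.zeros((500,800,3),np.uint8);c[:,:500]=a;c[:300,500:]=b;cv2.imwrite('pics/a5.png',c)"
```

```text
[ 629.83504734 -157.41509215  235.20310936] [-0.35  0.45  0.67  1.69 -0.31  1.11  1.99]
```

View pics/a5.png

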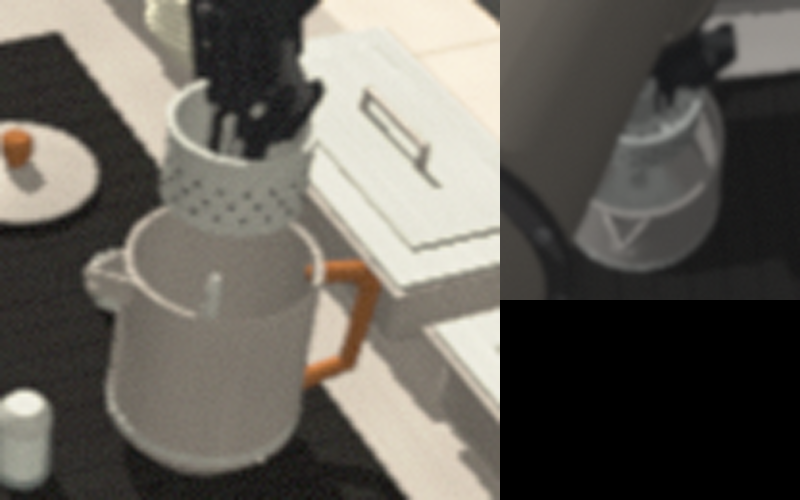

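The basket hangs level over the pot, its rim centred at about side pixel (412.4,160), with the stem tip below it at (405,202). I'll check the lateral alignment numerically.

```bash
python3 -c "
from h import *
s=robot.get_image('side')
print(proj(s,[630,-154.4,150]),proj(s,[630,-154.4,271]),proj(s,[630,-157.4,271]),proj(s,[632,-157.4,271]))
g=cv2.cvtColor(s['img'],cv2.COLOR_RGB2GRAY)
for r in (162,168,176,180): print(r,g[r,384:440].tolist())
print(g[196:212,398:412].tolist())"
```

```text
[405.15563266 200.61064622] [411.38484507 160.56260591] [411.96502971 161.26165011] [412.73882722 161.101238  ]
162 [184, 208, 212, 215, 212, 211, 210, 210, 208, 203, 216, 199, 153, 129, 129, 134, 136, 135, 136, 130, 105, 64, 35, 67, 116, 130, 103, 62, 35, 33, 33, 38, 26, 26, 32, 30, 25, 33, 28, 32, 35, 32, 30, 35, 57, 95, 147, 203, 225, 228, 228, 230, 229, 229, 227, 228]
168 [44, 44, 48, 100, 170, 206, 212, 211, 198, 164, 133, 120, 118, 134, 156, 187, 207, 194, 176, 141, 96, 49, 54, 94, 116, 108, 104, 109, 98, 62, 41, 29, 30, 35, 40, 73, 106, 117, 121, 121, 121, 121, 116, 125, 162, 192, 191, 183, 204, 205, 208, 221, 229, 230, 229, 228]
176 [43, 38, 44, 40, 44, 45, 49, 79, 114, 116, 103, 109, 120, 123, 127, 127, 125, 122, 128, 131, 132, 133, 134, 134, 135, 139, 136, 137, 137, 140, 135, 139, 138, 135, 133, 137, 141, 139, 135, 136, 135, 132, 129, 128, 123, 126, 170, 221, 233, 234, 231, 234, 232, 235, 233, 221]
180 [43, 46, 45, 41, 44, 41, 46, 76, 115, 125, 119, 119, 114, 107, 106, 123, 127, 131, 133, 133, 137, 130, 120, 111, 127, 137, 138, 139, 133, 118, 112, 126, 138, 138, 137, 129, 1
[... 551 characters left out ...]
, 121, 126, 144, 169, 175, 142, 119, 116, 119, 118], [120, 121, 120, 121, 121, 126, 148, 157, 152, 135, 117, 117, 119, 119], [119, 120, 119, 121, 125, 137, 149, 151, 143, 126, 119, 121, 119, 118], [121, 123, 120, 120, 122, 130, 141, 146, 140, 128, 118, 119, 118, 116], [118, 121, 122, 119, 120, 123, 134, 144, 138, 126, 119, 115, 120, 119], [121, 121, 122, 117, 120, 124, 131, 140, 138, 122, 119, 117, 118, 118], [121, 120, 122, 122, 124, 126, 134, 141, 135, 124, 120, 117, 118, 115], [122, 121, 122, 122, 134, 136, 135, 142, 134, 125, 119, 117, 119, 119], [146, 137, 128, 125, 127, 133, 136, 139, 132, 122, 118, 118, 119, 118], [169, 165, 149, 132, 129, 134, 137, 137, 125, 121, 118, 116, 118, 120]]
```

Call:
drive_tool([
  [0, 0, 0.022],
  [0, 0, 0.022],
  [0, 0, 0.022],
  [0, 0, 0.022],
  [0, 0, 0.012],
], fingers=[0, 0, 0, 0, 0], yaw=[0, 0, 0, 0, 0])

```text
time_s: 15.58
eef_pos: [629.0, -158.2, 172.5]
eef_rot: [3.141, -0.003, 3.142]
contact_force: [-0.4, 0.4, -1.7]
grip_width: 23.3
grasp_force: 39.6
```

Call:
drive_tool([
  [0, 0, 0.005],
  [0, 0, 0.005],
  [0, 0, 0.005],
  [0, 0, 0.005],
  [0, 0, 0.005],
], fingers=[0, 0, 0, 0, 0], yaw=[0, 0, 0, 0, 0])

```text
time_s: 16.0
eef_pos: [630.2, -158.6, 160.4]
eef_rot: [-3.142, 0.001, 3.142]
contact_force: [-0.4, -0.2, -0.9]
grip_width: 23.5
grasp_force: 39.6
```

Call:
drive_tool([
  [0, 0, 0.005],
  [0, 0, 0.005],
  [0, 0, 0.005],
  [0, 0, 0.005],
  [0, 0, 0.005],
], fingers=[0, 0, 0, 0, 0], yaw=[0, 0, 0, 0, 0])

```text
time_s: 16.42
eef_pos: [629.9, -158.6, 145.0]
eef_rot: [-3.142, 0.0, 3.142]
contact_force: [0.0, -0.1, -1.0]
grip_width: 23.5
grasp_force: 39.6
```

Call:
drive_tool([
  [0, 0, 0.013],
  [0, 0, 0.013],
  [0, 0, 0.013],
  [0, 0, 0.013],
  [0, 0, 0.01],
], fingers=[0, 0, 0, 0, 0], yaw=[0, 0, 0, 0, 0])

```text
time_s: 16.83
eef_pos: [629.6, -158.5, 106.7]
eef_rot: [-3.142, -0.001, 3.141]
contact_force: [-0.3, 0.9, -1.5]
grip_width: 23.1
grasp_force: 39.6
```

Call:
drive_tool([
  [0, 0, 0.004],
  [0, 0, 0.003],
  [0, 0, 0.003],
  [0, 0, 0],
  [0, 0, 0],
], fingers=[0, 0, 0, 0, 0], yaw=[0, 0, 0, 0, 0])

```text
time_s: 17.25
eef_pos: [630.1, -158.6, 102.3]
eef_rot: [-3.142, 0.0, 3.142]
contact_force: [-0.0, -0.5, -1.7]
grip_width: 22.9
grasp_force: 39.6
```

Call:
drive_tool([
  [0, 0, 0.002],
  [0, 0, 0.002],
  [0, 0, 0.002],
  [0, 0, 0.002],
  [0, 0, 0],
], fingers=[0, 0, 0, 0, 0], yaw=[0, 0, 0, 0, 0])

```text
time_s: 17.67
eef_pos: [629.7, -158.5, 97.0]
eef_rot: [3.142, -0.0, 3.141]
contact_force: [-0.2, -0.0, 0.5]
grip_width: 23.1
grasp_force: 39.7
```

Call:
drive_tool([
  [0, 0, 0.0012],
  [0, 0, 0],
  [0, 0, 0],
  [0, 0, 0],
  [0, 0, 0],
], fingers=[0, 0, 0, 0, 0], yaw=[0, 0, 0, 0, 0])

```text
time_s: 18.08
eef_pos: [629.9, -158.6, 96.6]
eef_rot: [3.142, -0.0, 3.142]
contact_force: [-3.2, 0.6, 3.3]
grip_width: 23.4
grasp_force: 39.9
```

Call:
drive_tool([
  [0, 0, 0],
  [0, 0, 0],
  [0, 0, 0],
  [0, 0, 0],
  [0, 0, 0],
], fingers=[0.4, 0.4, 0.4, 0.4, 0.4], yaw=[0, 0, 0, 0, 0])

```text
time_s: 18.5
eef_pos: [630.0, -158.6, 96.5]
eef_rot: [-3.141, 0.0, 3.142]
contact_force: [0.0, 0.2, -0.0]
grip_width: 33.8
grasp_force: 0.0
```

Call:
drive_tool([
  [0, 0, -0.02],
  [0, 0, -0.04],
  [0, 0, -0.06],
  [0, 0, -0.06],
  [0, 0, -0.06],
], fingers=[0.4, 0.4, 0.4, 0.4, 0.4], yaw=[0, 0, 0, 0, 0])

```text
time_s: 18.92
eef_pos: [629.5, -158.9, 243.0]
eef_rot: [-3.141, 0.0, 3.141]
contact_force: [0.8, -0.2, -0.3]
grip_width: 34.5
grasp_force: 0.0
```

Call:
drive_tool([
  [0.035, 0.03, -0.02],
  [0.035, 0.03, 0],
  [0.035, 0.03, 0],
  [0.035, 0.03, 0],
  [0.035, 0.03, 0],
], fingers=[0.45, 0.45, 0.45, 0.45, 0.45], yaw=[0, 0, 0, 0, 0])

```text
time_s: 19.33
eef_pos: [523.9, -68.2, 253.2]
eef_rot: [3.141, 0.001, 3.141]
contact_force: [1.2, 0.7, -0.4]
grip_width: 38.3
grasp_force: 0.0
```

Call:
drive_tool([
  [0.035, 0.03, 0],
  [0.035, 0.03, 0],
  [0.035, 0.03, 0],
  [0, 0, 0],
  [0, 0, 0],
], fingers=[0.45, 0.45, 0.45, 0.45, 0.45], yaw=[0, 0, 0, 0, 0])

```text
time_s: 19.75
eef_pos: [461.5, -13.8, 253.4]
eef_rot: [3.14, 0.001, -3.14]
contact_force: [-0.1, -1.3, 1.2]
grip_width: 38.6
grasp_force: 0.0
```

```bash
python3 -c "
from h import *
s=robot.get_image('side');t=robot.get_image('top')
o=robot.get_obs();print(o['eef_pos'],o['joint_positions'].round(2))
a=cv2.resize(s['img'][160:260,360:460,::-1],(500,500),interpolation=cv2.INTER_CUBIC)
b=cv2.resize(t['img'][115:175,280:350,::-1],(300,257),interpolation=cv2.INTER_CUBIC)
c=np.zeros((500,800,3),np.uint8);c[:,:500]=a;c[:257,500:]=b;cv2.imwrite('pics/a6.png',c)"
```

```text
[462.45916789 -14.95750492 253.19117438] [-0.75  0.03  0.67  2.07 -0.02  1.05  1.5 ]
```

View pics/a6.png

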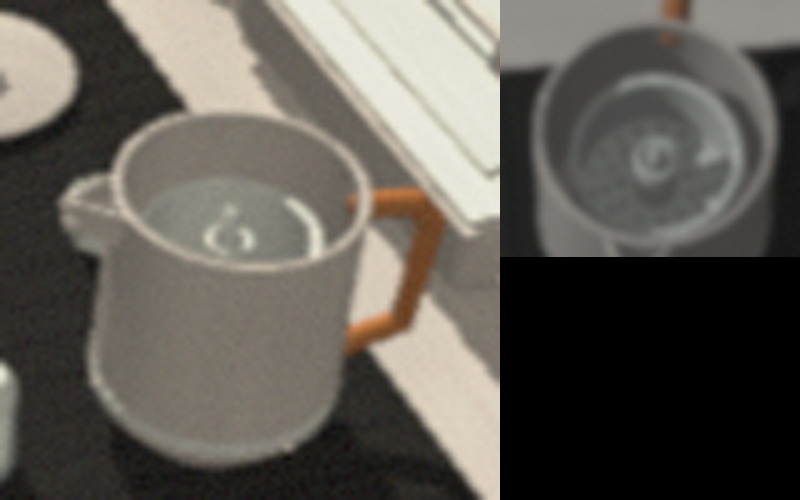

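The basket sits level on the collar, with the stem tip in the middle of its tube at side crop (230,225). Now the spreader.

Call:
drive_tool([
  [0, 0.003, 0.05],
  [0, 0.003, 0.05],
  [0, 0, 0.05],
  [0, 0, 0.05],
  [0, 0, 0.05],
], fingers=[0.45, 0.45, 0.45, 0.45, 0.45], yaw=[0, 0, 0, 0, 0])

```text
time_s: 20.27
eef_pos: [462.6, -12.2, 101.2]
eef_rot: [-3.14, 0.001, 3.14]
contact_force: [0.8, 1.2, -0.3]
grip_width: 38.4
grasp_force: 0.0
```

Call:
drive_tool([
  [0, 0, 0.05],
  [0, 0, 0.03],
  [0, 0, 0.02],
  [0, 0, 0.01],
  [0, 0, 0],
], fingers=[0.45, 0.45, 0.45, 0.45, 0.45], yaw=[0, 0, 0, 0, 0])

```text
time_s: 20.68
eef_pos: [461.9, -12.1, 35.4]
eef_rot: [-3.14, -0.002, 3.14]
contact_force: [-0.9, -0.5, -0.4]
grip_width: 38.2
grasp_force: 0.0
```

Call:
drive_tool([
  [0, 0, 0.015],
  [0, 0, 0.015],
  [0, 0, 0.006],
  [0, 0, 0.004],
  [0, 0, 0],
], fingers=[0.45, 0.45, 0.45, 0.45, 0.45], yaw=[0, 0, 0, 0, 0])

```text
time_s: 21.1
eef_pos: [461.8, -11.0, 12.2]
eef_rot: [-3.142, -0.0, 3.142]
contact_force: [-1.1, 0.5, 0.2]
grip_width: 38.6
grasp_force: 0.0
```

Call:
drive_tool([
  [0, 0, 0],
  [0, 0, 0],
  [0, 0, 0],
  [0, 0, 0],
  [0, 0, 0],
], fingers=[0.45, 0, 0, 0, 0], yaw=[0, 0, 0, 0, 0])

```text
time_s: 21.52
eef_pos: [462.2, -10.9, 13.0]
eef_rot: [3.141, 0.001, 3.141]
contact_force: [-2.0, -0.7, 8.1]
grip_width: 22.6
grasp_force: 38.8
```

Call:
drive_tool([
  [0, 0, 0],
  [0, 0, -0.005],
  [0, 0, -0.02],
  [0, 0, -0.04],
  [0, 0, -0.05],
], fingers=[0, 0, 0, 0, 0], yaw=[0, 0, 0, 0, 0])

```text
time_s: 21.93
eef_pos: [460.8, -11.3, 81.5]
eef_rot: [-3.14, -0.003, 3.141]
contact_force: [0.4, 0.2, -0.2]
grip_width: 22.0
grasp_force: 39.3
```

Call:
drive_tool([
  [0, 0, -0.055],
  [0, 0, -0.055],
  [0, 0, -0.055],
  [0, 0, -0.055],
  [0, 0, -0.055],
], fingers=[0, 0, 0, 0, 0], yaw=[0, 0, 0, 0, 0])

```text
time_s: 22.35
eef_pos: [461.5, -11.4, 248.4]
eef_rot: [3.142, 0.0, 3.141]
contact_force: [-0.3, 1.0, -1.8]
grip_width: 22.3
grasp_force: 39.3
```

```bash
python3 -c "
from h import *
s=robot.get_image('side')
o=robot.get_obs();print(o['eef_pos'],o['grip_width'],proj(s,o['eef_pos']))
u,v=proj(s,o['eef_pos']).astype(int)
a=cv2.resize(s['img'][v-50:v+50,u-60:u+60,::-1],(720,600),interpolation=cv2.INTER_CUBIC);cv2.imwrite('pics/a7.png',a)"
```

```text
[464.06760124 -11.54287661 253.83499843] 22.455874856410357 [324.60143724 147.6145932 ]
```

View pics/a7.png

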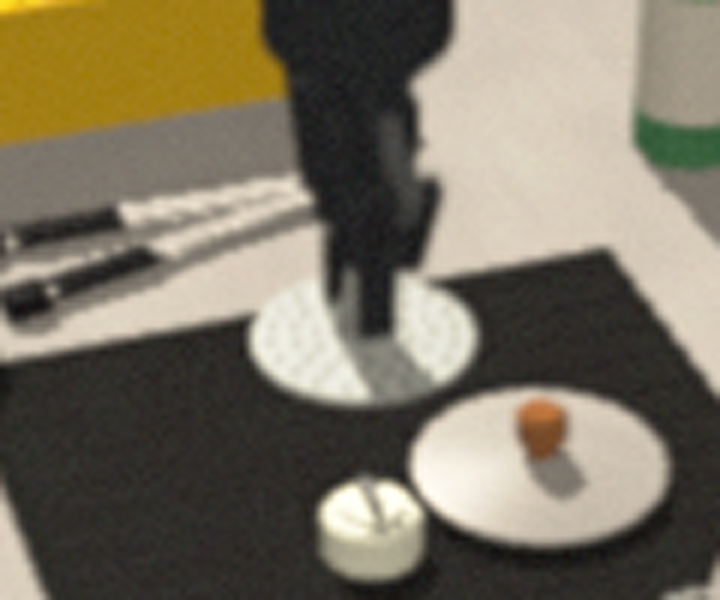

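The spreader is held level by its collar, the disc centred under the fingers at crop (365,338). I move it to the pot.

Call:
drive_tool([
  [-0.035, -0.03, 0],
  [-0.035, -0.03, 0],
  [-0.035, -0.03, 0],
  [-0.035, -0.03, 0],
  [-0.035, -0.03, 0],
], fingers=[0, 0, 0, 0, 0], yaw=[0, 0, 0, 0, 0])

```text
time_s: 22.82
eef_pos: [567.8, -101.7, 246.6]
eef_rot: [3.141, 0.0, -3.141]
contact_force: [-0.8, 1.4, 0.2]
grip_width: 22.8
grasp_force: 39.3
```

Call:
drive_tool([
  [-0.035, -0.03, 0],
  [-0.035, -0.03, 0],
  [-0.035, -0.03, 0],
  [0, 0, 0],
  [0, 0, 0],
], fingers=[0, 0, 0, 0, 0], yaw=[0, 0, 0, 0, 0])

```text
time_s: 23.23
eef_pos: [630.0, -156.3, 246.1]
eef_rot: [-3.14, -0.001, 3.14]
contact_force: [-0.9, -0.2, -1.7]
grip_width: 22.4
grasp_force: 39.4
```

Call:
drive_tool([
  [0, 0, 0],
  [0, 0, 0],
  [0, 0, 0],
  [0, 0, 0],
  [0, 0, 0],
], fingers=[0, 0, 0, 0, 0], yaw=[0, 0, 0, 0, 0])

```text
time_s: 23.65
eef_pos: [629.8, -154.4, 246.8]
eef_rot: [3.141, 0.0, -3.141]
contact_force: [-0.2, -0.3, -0.5]
grip_width: 22.4
grasp_force: 39.4
```

Call:
drive_tool([
  [0, -0.003, 0.03],
  [0, -0.003, 0.03],
  [0, 0, 0.03],
  [0, 0, 0.03],
  [0, 0, 0.01],
], fingers=[0, 0, 0, 0, 0], yaw=[0, 0, 0, 0, 0])

```text
time_s: 24.07
eef_pos: [628.9, -157.9, 166.3]
eef_rot: [3.141, -0.003, -3.141]
contact_force: [-0.3, -0.2, -0.5]
grip_width: 22.7
grasp_force: 39.3
```

Call:
drive_tool([
  [0, 0, 0.004],
  [0, 0, 0.004],
  [0, 0, 0.004],
  [0, 0, 0.004],
  [0, 0, 0],
], fingers=[0, 0, 0, 0, 0], yaw=[0, 0, 0, 0, 0])

```text
time_s: 24.48
eef_pos: [630.1, -158.5, 159.1]
eef_rot: [3.142, 0.0, -3.142]
contact_force: [0.7, 0.5, -1.0]
grip_width: 22.2
grasp_force: 39.4
```

Call:
drive_tool([
  [0, 0, 0.004],
  [0, 0, 0.004],
  [0, 0, 0.004],
  [0, 0, 0.003],
  [0, 0, 0],
], fingers=[0, 0, 0, 0, 0], yaw=[0, 0, 0, 0, 0])

```text
time_s: 24.9
eef_pos: [629.7, -158.5, 149.4]
eef_rot: [3.142, -0.001, 3.142]
contact_force: [-0.1, 1.2, -0.4]
grip_width: 22.2
grasp_force: 39.4
```

No contact, so the tip has entered the hole. I carry on down gently.

Call:
drive_tool([
  [0, 0, 0.003],
  [0, 0, 0.002],
  [0, 0, 0.002],
  [0, 0, 0.002],
  [0, 0, 0],
], fingers=[0, 0, 0, 0, 0], yaw=[0, 0, 0, 0, 0])

```text
time_s: 25.32
eef_pos: [629.8, -158.6, 144.2]
eef_rot: [-3.142, -0.0, 3.142]
contact_force: [-1.4, -0.1, -0.4]
grip_width: 22.6
grasp_force: 39.4
```

Call:
drive_tool([
  [0, 0, 0.001],
  [0, 0, 0.001],
  [0, 0, 0.001],
  [0, 0, 0],
  [0, 0, 0],
], fingers=[0, 0, 0, 0, 0], yaw=[0, 0, 0, 0, 0])

```text
time_s: 25.73
eef_pos: [629.9, -158.6, 142.7]
eef_rot: [-3.142, -0.0, 3.142]
contact_force: [0.0, 0.4, -0.2]
grip_width: 22.3
grasp_force: 39.4
```

Call:
drive_tool([
  [0, 0, 0.001],
  [0, 0, 0.001],
  [0, 0, 0],
  [0, 0, 0],
  [0, 0, 0],
], fingers=[0, 0, 0, 0, 0], yaw=[0, 0, 0, 0, 0])

```text
time_s: 26.15
eef_pos: [630.2, -158.7, 142.1]
eef_rot: [3.142, 0.001, 3.142]
contact_force: [-1.9, 0.4, 7.2]
grip_width: 22.5
grasp_force: 40.2
```

Call:
drive_tool([
  [0, 0, 0.001],
  [0, 0, 0.0005],
  [0, 0, 0],
  [0, 0, 0],
  [0, 0, 0],
], fingers=[0, 0, 0, 0, 0], yaw=[0, 0, 0, 0, 0])

```text
time_s: 26.57
eef_pos: [630.7, -158.9, 142.1]
eef_rot: [3.141, 0.002, 3.141]
contact_force: [-4.4, 1.1, 17.4]
grip_width: 22.2
grasp_force: 41.1
```

Call:
drive_tool([
  [0, 0, -0.0015],
  [0, 0, 0],
  [0, 0, 0],
  [0, 0, 0],
  [0, 0, 0],
], fingers=[0, 0.4, 0.4, 0.4, 0.4], yaw=[0, 0, 0, 0, 0])

```text
time_s: 26.98
eef_pos: [629.8, -158.5, 141.3]
eef_rot: [-3.142, -0.0, 3.142]
contact_force: [0.8, -0.2, 0.2]
grip_width: 34.2
grasp_force: 0.0
```

Call:
drive_tool([
  [0, 0, -0.01],
  [0, 0, -0.02],
  [0, 0, -0.04],
  [0, 0, -0.05],
  [0, 0, -0.05],
], fingers=[0.4, 0.4, 0.4, 0.4, 0.4], yaw=[0, 0, 0, 0, 0])

```text
time_s: 27.4
eef_pos: [629.6, -158.9, 245.5]
eef_rot: [-3.141, -0.0, 3.141]
contact_force: [0.5, 0.7, 1.3]
grip_width: 33.8
grasp_force: 0.0
```

Call:
drive_tool([
  [0.002, 0.054, 0],
  [0.002, 0.054, 0],
  [0.002, 0.054, 0],
  [0.002, 0.054, 0],
  [0.002, 0.054, 0],
], fingers=[0.55, 0.55, 0.55, 0.55, 0.55], yaw=[0, 0, 0, 0, 0])

```text
time_s: 27.82
eef_pos: [623.8, 4.7, 244.8]
eef_rot: [3.141, 0.001, 3.141]
contact_force: [1.2, 0.1, 0.7]
grip_width: 46.7
grasp_force: 0.0
```

Call:
drive_tool([
  [0.002, 0.054, 0],
  [0.002, 0.054, 0],
  [0.002, 0.054, 0],
  [0.002, 0.054, 0],
  [0.002, 0.054, 0],
], fingers=[0.55, 0.55, 0.55, 0.55, 0.55], yaw=[0, 0, 0, 0, 0])

```text
time_s: 28.23
eef_pos: [617.8, 166.9, 244.8]
eef_rot: [3.141, 0.001, 3.141]
contact_force: [0.9, -0.2, -0.9]
grip_width: 46.5
grasp_force: 0.0
```

Call:
drive_tool([
  [0, 0, 0.04],
  [0, 0, 0.04],
  [0, 0, 0.04],
  [0, 0, 0],
  [0, 0, 0],
], fingers=[0.55, 0.55, 0.55, 0.55, 0.55], yaw=[0, 0, 0, 0, 0])

```text
time_s: 28.65
eef_pos: [617.8, 165.1, 172.0]
eef_rot: [-3.141, -0.001, 3.141]
contact_force: [0.7, 0.1, 0.6]
grip_width: 46.7
grasp_force: 0.0
```

```bash
python3 -c "
from h import *
s=robot.get_image('side');t=robot.get_image('top')
o=robot.get_obs();print(o['eef_pos'],o['joint_positions'].round(2))
a=cv2.resize(s['img'][80:240,310:460,::-1],(469,500),interpolation=cv2.INTER_CUBIC)
b=cv2.resize(t['img'][115:175,280:350,::-1],(300,257),interpolation=cv2.INTER_CUBIC)
c=np.zeros((500,800,3),np.uint8);c[:,:469]=a;c[:257,500:]=b;cv2.imwrite('pics/a8.png',c)"
```

```text
[618.83975699 165.24750719 173.46223619] [-0.85  0.5   0.67  1.77 -0.36  0.99  1.53]
```

View pics/a8.png

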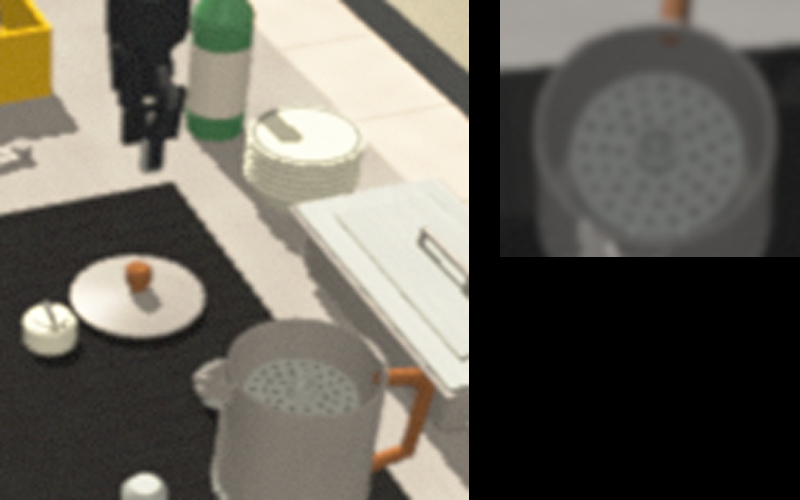

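The spreader lies flat on the basket, at side crop (302,385). Now the lid.

Call:
drive_tool([
  [0, 0.002, 0.05],
  [0, 0, 0.05],
  [0, 0, 0.05],
  [0, 0, 0.03],
  [0, 0, 0.02],
], fingers=[0.55, 0.55, 0.55, 0.55, 0.55], yaw=[0, 0, 0, 0, 0])

```text
time_s: 29.17
eef_pos: [618.1, 166.7, 51.1]
eef_rot: [3.142, -0.0, 3.142]
contact_force: [-0.4, 0.2, 1.5]
grip_width: 46.7
grasp_force: 0.0
```

Call:
drive_tool([
  [0, 0, 0.015],
  [0, 0, 0.015],
  [0, 0, 0.006],
  [0, 0, 0],
  [0, 0, 0],
], fingers=[0.55, 0.55, 0.55, 0.55, 0.55], yaw=[0, 0, 0, 0, 0])

```text
time_s: 29.58
eef_pos: [618.4, 166.7, 30.6]
eef_rot: [3.141, 0.001, 3.141]
contact_force: [0.3, 0.6, 0.4]
grip_width: 47.0
grasp_force: 0.0
```

Call:
drive_tool([
  [0, 0, 0],
  [0, 0, 0],
  [0, 0, 0],
  [0, 0, 0],
  [0, 0, 0],
], fingers=[0, 0, 0, 0, 0], yaw=[0, 0, 0, 0, 0])

```text
time_s: 30.0
eef_pos: [618.4, 166.7, 30.9]
eef_rot: [3.141, 0.001, 3.141]
contact_force: [-2.8, -0.9, 8.2]
grip_width: 26.2
grasp_force: 38.9
```

Call:
drive_tool([
  [0, 0, 0],
  [0, 0, -0.01],
  [0, 0, -0.03],
  [0, 0, -0.05],
  [0, 0, -0.06],
], fingers=[0, 0, 0, 0, 0], yaw=[0, 0, 0, 0, 0], newtons=60)

```text
time_s: 30.42
eef_pos: [616.8, 166.2, 119.9]
eef_rot: [-3.14, -0.003, 3.141]
contact_force: [-0.2, 1.3, -1.9]
grip_width: 25.3
grasp_force: 59.3
```

Call:
drive_tool([
  [0, 0, -0.06],
  [0, 0, -0.06],
  [0, 0, -0.06],
  [0, 0, -0.03],
  [0, 0, 0],
], fingers=[0, 0, 0, 0, 0], yaw=[0, 0, 0, 0, 0])

```text
time_s: 30.83
eef_pos: [619.7, 166.7, 251.1]
eef_rot: [3.139, 0.006, 3.141]
contact_force: [0.8, 0.7, -1.1]
grip_width: 25.5
grasp_force: 59.4
```

Call:
drive_tool([
  [-0.002, -0.054, 0],
  [-0.002, -0.054, 0],
  [-0.002, -0.054, 0],
  [-0.002, -0.054, 0],
  [-0.002, -0.054, 0],
], fingers=[0, 0, 0, 0, 0], yaw=[0, 0, 0, 0, 0])

```text
time_s: 31.25
eef_pos: [623.3, 3.2, 245.6]
eef_rot: [3.142, -0.001, -3.141]
contact_force: [1.5, 0.2, -0.8]
grip_width: 25.1
grasp_force: 59.4
```

Call:
drive_tool([
  [-0.002, -0.054, 0],
  [-0.002, -0.054, 0],
  [-0.002, -0.054, 0],
  [-0.002, -0.054, 0],
  [-0.002, -0.054, 0],
], fingers=[0, 0, 0, 0, 0], yaw=[0, 0, 0, 0, 0])

```text
time_s: 31.67
eef_pos: [629.4, -158.8, 245.5]
eef_rot: [3.141, -0.001, -3.142]
contact_force: [0.5, 0.6, -0.3]
grip_width: 25.6
grasp_force: 59.4
```

Call:
drive_tool([
  [0, 0, 0],
  [0, 0, 0],
  [0, 0, 0],
  [0, 0, 0],
  [0, 0, 0],
], fingers=[0, 0, 0, 0, 0], yaw=[0, 0, 0, 0, 0])

```text
time_s: 32.08
eef_pos: [630.1, -155.9, 245.7]
eef_rot: [3.141, -0.0, -3.14]
contact_force: [0.1, -0.5, -0.2]
grip_width: 25.4
grasp_force: 59.4
```

```bash
python3 -c "
from h import *
s=robot.get_image('side')
o=robot.get_obs();print(o['eef_pos'],o['joint_positions'].round(2))
a=cv2.resize(s['img'][110:270,330:490,::-1],(600,600),interpolation=cv2.INTER_CUBIC);cv2.imwrite('pics/a9.png',a)"
```

```text
[ 630.05822551 -156.08276814  245.74745603] [-0.4   0.46  0.75  1.68 -0.34  1.14  2.02]
```

View pics/a9.png

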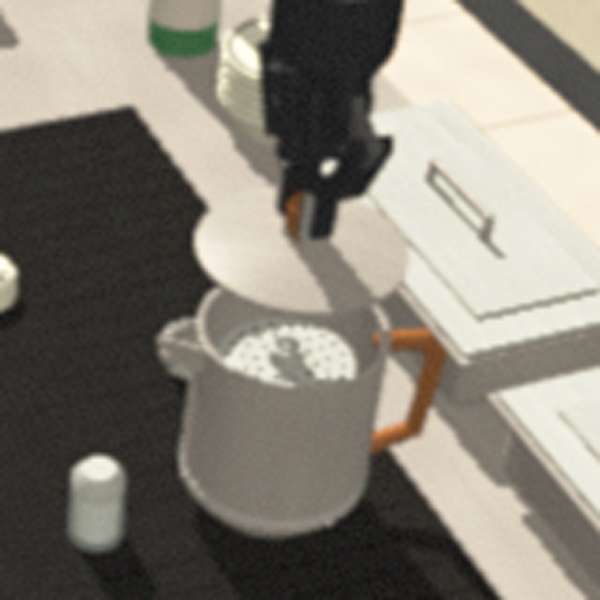

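The lid hangs over the pot at crop (300,253), tilted slightly down to +x. I'll lower it slowly, ease the grip near the rim and let it drop level.

Call:
drive_tool([
  [0, -0.002, 0.02],
  [0, 0, 0.02],
  [0, 0, 0.02],
  [0, 0, 0.015],
  [0, 0, 0.008],
], fingers=[0, 0, 0, 0, 0], yaw=[0, 0, 0, 0, 0])

```text
time_s: 32.55
eef_pos: [629.1, -158.3, 193.8]
eef_rot: [3.142, -0.002, -3.142]
contact_force: [0.0, -0.6, -1.1]
grip_width: 25.9
grasp_force: 59.4
```

Call:
drive_tool([
  [0, 0, 0.002],
  [0, 0, 0.002],
  [0, 0, 0.002],
  [0, 0, 0],
  [0, 0, 0],
], fingers=[0, 0, 0, 0, 0], yaw=[0, 0, 0, 0, 0], newtons=20)

```text
time_s: 32.97
eef_pos: [630.1, -158.6, 192.9]
eef_rot: [-3.142, 0.001, 3.142]
contact_force: [-0.3, -0.3, -1.0]
grip_width: 25.3
grasp_force: 59.4
```

Call:
drive_tool([
  [0, 0, 0.002],
  [0, 0, 0.002],
  [0, 0, 0],
  [0, 0, 0],
  [0, 0, 0],
], fingers=[0, 0, 0, 0, 0], yaw=[0, 0, 0, 0, 0])

```text
time_s: 33.38
eef_pos: [629.9, -158.6, 190.1]
eef_rot: [-3.142, 0.0, 3.141]
contact_force: [0.8, 0.6, -0.8]
grip_width: 25.4
grasp_force: 59.4
```

Call:
drive_tool([
  [0, 0, 0.002],
  [0, 0, 0.002],
  [0, 0, 0.001],
  [0, 0, 0],
  [0, 0, 0],
], fingers=[0, 0, 0, 0, 0], yaw=[0, 0, 0, 0, 0])

```text
time_s: 33.8
eef_pos: [629.9, -158.6, 187.0]
eef_rot: [-3.142, -0.0, 3.141]
contact_force: [0.6, -0.9, -0.7]
grip_width: 25.1
grasp_force: 59.4
```

Call:
drive_tool([
  [0, 0, 0.001],
  [0, 0, 0.001],
  [0, 0, 0.001],
  [0, 0, 0],
  [0, 0, 0],
], fingers=[0, 0, 0, 0, 0], yaw=[0, 0, 0, 0, 0])

```text
time_s: 34.22
eef_pos: [629.9, -158.6, 185.3]
eef_rot: [-3.142, -0.0, 3.142]
contact_force: [0.4, -0.0, -1.7]
grip_width: 25.6
grasp_force: 59.4
```

Call:
drive_tool([
  [0, 0, 0.001],
  [0, 0, 0.001],
  [0, 0, 0.001],
  [0, 0, 0],
  [0, 0, 0],
], fingers=[0, 0, 0, 0, 0], yaw=[0, 0, 0, 0, 0])

```text
time_s: 34.63
eef_pos: [629.9, -158.6, 183.5]
eef_rot: [-3.142, -0.0, 3.141]
contact_force: [0.4, 0.6, -0.9]
grip_width: 25.2
grasp_force: 59.4
```

Call:
drive_tool([
  [0, 0, 0.001],
  [0, 0, 0.001],
  [0, 0, 0],
  [0, 0, 0],
  [0, 0, 0],
], fingers=[0, 0, 0, 0, 0], yaw=[0, 0, 0, 0, 0])

```text
time_s: 35.05
eef_pos: [630.0, -158.6, 183.0]
eef_rot: [3.141, 0.0, 3.142]
contact_force: [-4.6, 2.6, 9.5]
grip_width: 25.3
grasp_force: 60.5
```

Call:
drive_tool([
  [0, 0, 0],
  [0, 0, 0],
  [0, 0, 0],
  [0, 0, 0],
  [0, 0, 0],
], fingers=[0.5, 0.5, 0.5, 0.5, 0.5], yaw=[0, 0, 0, 0, 0])

```text
time_s: 35.47
eef_pos: [629.9, -158.6, 182.2]
eef_rot: [-3.142, -0.0, 3.142]
contact_force: [-0.4, 0.1, -0.1]
grip_width: 42.9
grasp_force: 0.0
```

Call:
drive_tool([
  [0, 0, -0.01],
  [0, 0, -0.03],
  [0, 0, -0.05],
  [0, 0, -0.06],
  [0, 0, -0.03],
], fingers=[0.5, 0.5, 0.5, 0.5, 0.5], yaw=[0, 0, 0, 0, 0])

```text
time_s: 35.88
eef_pos: [630.6, -159.4, 294.5]
eef_rot: [-3.141, 0.003, 3.141]
contact_force: [0.8, -0.2, 0.8]
grip_width: 42.7
grasp_force: 0.0
```

Call:
drive_tool([
  [0, 0.06, 0],
  [0, 0.06, 0],
  [0, 0.06, 0],
  [0, 0.06, 0],
  [0, 0.06, 0],
], fingers=[0.5, 0.5, 0.5, 0.5, 0.5], yaw=[0, 0, 0, 0, 0])

```text
time_s: 36.3
eef_pos: [629.7, 23.0, 290.9]
eef_rot: [3.141, 0.001, 3.141]
contact_force: [0.6, 0.4, -0.0]
grip_width: 42.5
grasp_force: 0.0
```

Call:
drive_tool([
  [0, 0.05, 0],
  [0, 0.04, 0],
  [0, 0.02, 0],
  [0, 0, 0],
  [0, 0, 0],
], fingers=[0.5, 0.5, 0.5, 0.5, 0.5], yaw=[0, 0, 0, 0, 0])

```text
time_s: 36.72
eef_pos: [630.0, 87.1, 290.5]
eef_rot: [-3.141, 0.0, -3.141]
contact_force: [0.5, -0.5, -0.1]
grip_width: 42.4
grasp_force: 0.0
```

```bash
python3 -c "
from h import *
s=robot.get_image('side');t=robot.get_image('top')
a=cv2.resize(s['img'][140:270,340:470,::-1],(500,500),interpolation=cv2.INTER_CUBIC)
b=cv2.resize(t['img'][110:190,275:355,::-1],(300,300),interpolation=cv2.INTER_CUBIC)
c=np.zeros((500,800,3),np.uint8);c[:,:500]=a;c[:300,500:]=b;cv2.imwrite('pics/b0.png',c)"
```

```text
(no output)
```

View pics/b0.png

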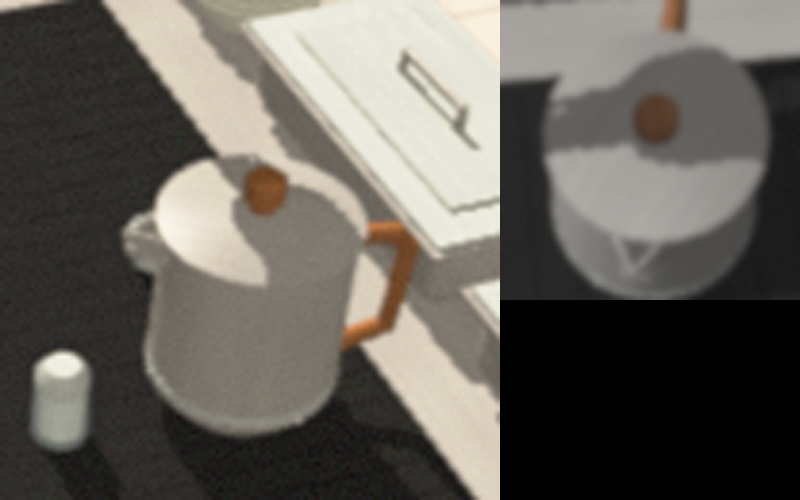

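The lid sits level on the rim: its side-view slant matches that of the bare rim earlier. The knob is at top pixel (316.4,141.5). One numeric check, then I hand it in.

```bash
python3 -c "
from h import *
t=robot.get_image('top');print(plane(t,(316.4,141.5),193), robot.get_obs()['time_s'])
r=plane(t,(316.4,141.5),193)
if np.hypot(r[0]-629.5,r[1]+155)<7: print(robot.job_done())"
```

```text
[ 628.59061739 -156.02771779  193.        ] 36.8667
the job is handed in; nothing more can be done
None
```

The percolator is back together: stem, basket, spreader and lid all seated. In the images, the lid sits level and its knob is about 1.5 mm from the pot's measured centre. I handed the job in at 36.9 s, and no verdict came back.

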